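Free the worn cam plate from a knob of unknown thread hand

ROBOT

A 6-joint arm with a two-finger parallel gripper is mounted at the origin on the work surface. World frame = base frame: x ahead of the robot, y to its left, z up, the work surface at z = 0. Lengths are in m, angles in rad, forces in N, time in s.
With the tool pointing down it reaches from about 0.4 to 0.825 m from the base axis. Payload 7 kg.
Tool frame: the origin (TCP) lies at the very end of the fingers, on their centre line; the grasp point (between the pads) lies 19 mm behind it (r.grasp_offset is the distance from the TCP to the grasp point, in m); z points along the fingers, x is the direction in which the jaws open and shut, and the axes are right-handed (so a half turn about z gives the same grasp; the last joint's range is limited). The gripper opens to 85 mm and grips with 20 to 120 N. Pads are 22 mm wide; open, the fingers measure 114 mm over their backs; the gripper's body (76 mm by 85 mm) begins 54 mm behind the grasp point. The pads swing forward as they close: fully open they stand 13 mm farther back than shut.
Start: joints at [-1.021, 0.359, 0.012, 0, -1.224, -0.288], TCP at [0.175, -0.652, 0.231] pointing down, gripper open.
Joint ranges: [-3.07, 3.07], [-1.43, 2.12], [-1.02, 1.25], [-3.03, 1.67], [-3.05, -0], [-3.03, 3.03]. Speed limits (rad/s): [2.39, 2.39, 3.01, 3.14, 3.14, 3.14].

INTERFACE

Orientations are given as a unit quaternion [x, y, z, w].
In Python, from bench import readout, eyes, sign_off, r gives the robot as it stands. The module is installed in compiled form; this text tells all that it offers.
- The arm moves only by the shell command python3 -m handwheel 'ROWS' [OPENING] [FORCE]. ROWS is JSON, a list of rows, each a list of 2 entries, a list of its own where there are three numbers: the shift along the tool's x, y, z in cm, then the turn about the tool's z in degrees. In form: [[[dx, dy, dz], yaw], ...]. A call has 1 to 5 rows; each row shifts and turns the commanded pose from where the row before left it, along the tool's axes as they then stand; what a row does not reach is not made up. A row lasts 1/8 s, in which the tool goes at most 62.5 mm and 10.7 degrees, less where a joint would pass 70% of its speed; a pose out of reach is approached as far as the arm can. A call with a gripper value outside its range is refused whole. OPENING is the gripper's target within -1 to 1 (fully open at 1, half-way at 0, shut at -1), set as the call begins (- or left out, the last holds). The fingers move at their own pace and stop on an object; FORCE is the grip in N (left out, the last holds). Time passes only in rows, so rows that do not move let the fingers close. It gives the time, the measured TCP pose, the force and the opening at its end, in the units of the state.
- readout.observe(): the state, without advancing time (a new reading comes with each control period).
- eyes.read_camera(name): name is "scene" or "side" or "wrist"; returns a dict with "frame" (400x640x3 uint8, blue, green, red), "z_map" (400x640 float32, m along the optical axis (not along the pixel's ray), 0 where there is no reading), "fovy" (degrees; the focal length in pixels is half the picture's height over the tangent of half this angle, whatever the lens; pixels are square), "cx", "cy" (the principal point, pixels), "view" (4x4, takes a point from world to camera coordinates). Camera axes: x right, y up, looking along -z (the intrinsics and any distortion apply to the point x, -y, -z); pixel columns grow to the right and rows downward; lengths in m; the calibration is good to about 2 mm. A picture is of the moment at which its call begins.
- sign_off(): hands the job in, once; it reports no verdict.
Trained networks look in a picture, given as the dict that the camera call returned (one of the last four; its "shot" number tells which), for a name from the list of things; names that differ only in an ending like _2 or _b are one class to them, and where a whole thing is asked for, a point or a joint stands for the part that bears it (a point fixed in the world has none). Each returns a list of dicts, best first, with "score" (0 to 1); they miss things now and then, are a little off and sometimes report something else, mostly with a low value. They report only what shows in the picture. A call takes as long as a camera call.
- eyes.find_in(label, picture): "xyz" ([x, y, z] in m, in world coordinates, good to about 4 mm: the middle of the surface that is visible of it).
- eyes.place_of(label, picture): "xyz" ([x, y, z] in m, in world coordinates, good to about 4 mm: a listed point, or the origin of a listed thing).
The state is a dict: "time": time; "q": joint angles; "joint_vel": joint speeds; "joint_efforts": joint torques, N m; "position": TCP position; "tool_rot": TCP orientation; "ft_force": force on the tool from outside, world axes, zero at the start; "wrist_torque": the same for the moment, N m; "width": finger opening in m.
Only numpy, scipy, OpenCV 4.12 (cv2) and the standard library are available. Lean on these libraries where they do the work, as an engineer would, in place of code of your own. Each camera call takes 0.05 s, during which the arm holds its last target. There are 200 camera calls.

TASK

The worn brass cam plate is clamped in the jig by one of two look-alike T-bar knobs, one of which has a left-hand thread. Feel gently both ways to learn which way that knob loosens without straining it tighter, back it off all the way, then lift and draw the slotted plate out from under it, and lay it flat in the wooden tray. Leave the other knob and the loose things around alone, and do not wrench the plate or the knobs.

Things in the scene. Friction and masses are not known exactly. Their poses are not given: they have to be found in the camera images.
- clamp_station (a point): where the stud axis of the clamping knob meets its pedestal's top, 45 mm above the table; x, y along the jig. Whichever knob stands within 20 mm of it is the clamping one
- jig: fixed steel plate 170 (x, -105 to 65) x 270 (y) x 20 high, origin under it. Studs 12 across at y = -75 (clamping) and y = +75 (other, empty), each on a pedestal 44 wide (y), from 46 mm on the -x side of the stud to 20 mm on its +x side, top 45 mm above the table
- knob_p_grip (a point): centre of a black T-bar knob's bar; x along the bar, z up. Bar 60 long (x), 16 wide (y), 22 high (z). Under it a 15 mm neck and a steel flange 34 across, its top 25 and underside 33 mm below this point. Climbs 2.2 mm per rad as it loosens. Both knobs look alike; one has a left-hand, one a right-hand thread; which is on which stud changes and cannot be seen.
- knob_q_grip (a point): centre of a black T-bar knob's bar; x along the bar, z up. Bar 60 long (x), 16 wide (y), 22 high (z). Under it a 15 mm neck and a steel flange 34 across, its top 25 and underside 33 mm below this point. Climbs 2.2 mm per rad as it loosens. Both knobs look alike; one has a left-hand, one a right-hand thread; which is on which stud changes and cannot be seen.
- knob_p (a joint): turn of this knob's threaded hub in rad: 0 to 0.05, tight, at the start, where 0 is a hard seat; growing as it loosens, 2.7 at the loose stop; which way that is must be felt (a right-hand thread loosens anticlockwise seen from above). 0.15 Nm of friction both ways
- knob_q (a joint): turn of this knob's threaded hub in rad: 0 to 0.05, tight, at the start, where 0 is a hard seat; growing as it loosens, 2.7 at the loose stop; which way that is must be felt (a right-hand thread loosens anticlockwise seen from above). 0.15 Nm of friction both ways
- twist_p (a joint): twist of this knob's bar against its hub on a springy shank (3 Nm per rad), in rad: 0 at rest, positive when the bar is forced in the loosening direction, negative when forced tighter. Loosening takes 0.05 or so; forced against the seat it grows with the turn of the hand. Beyond -0.25 the knob is strained
- twist_q (a joint): twist of this knob's bar against its hub on a springy shank (3 Nm per rad), in rad: 0 at rest, positive when the bar is forced in the loosening direction, negative when forced tighter. Loosening takes 0.05 or so; forced against the seat it grows with the turn of the hand. Beyond -0.25 the knob is strained
- cam_plate: loose brass plate 6 thick, 44 wide (y), 0.2 kg, on the pedestal under the knob's flange. Origin on the stud axis at its underside, z up, x as the jig's. From x = -104 (round nose 52 across) to +26; slot 16 wide for the stud, from x = -8, open at +x
- cam_plate_feet (a point): bottom of the plate's rear feet, 3 mm deep, hooked behind the pedestal (x = 22 to 26 of the plate); like feet at x = -52 to -48 in front. The loose knob leaves about 6 mm of room: lift the plate 4.5 mm, draw it at least 45 mm toward its own -x, then up
- cam_plate_lug (a point): top centre of the plate's upright gripping lug: 22 (x) x 14 (y), standing 36 above the plate's top face, at x = -76 of the plate
- tray: open wooden tray, fixed, outside 220 (x) x 160 (y) x 35 high, walls and floor 6 thick; origin at the centre of its underside
- stud_p: fixed threaded stud that carries knob_p, 12 across; origin at its pedestal's top
- stud_q: fixed threaded stud that carries knob_q, the same
- strip_holder: amber plastic title-strip holder, a low channel 30 x 140, 21 high; leave alone
- cam_gear: worn brass cam gear with hub, 60 across, 24 high; leave alone
- grille_corner: chrome L-shaped speaker grille corner, 90 x 90, 30 high; leave alone
- socket_1: white porcelain lamp socket, 40 across, 36 high; leave alone
- socket_2: white porcelain lamp socket, the same as the other; leave alone
- screwdriver: screwdriver lying along its x; leave alone

How it is judged:
On the way:
1. the knob that clamps the plate is backed off (turned at least 2.2 rad loose) (((horizontal distance between knob_p_grip and clamp_station below 0.05 m and value of joint knob_p above 2.2 rad) or (horizontal distance between knob_q_grip and clamp_station below 0.05 m and value of joint knob_q above 2.2 rad))), for 0.2 s.
At the end, for the whole second after the job is handed in: the clamping knob is still backed off (at least 2.2 rad loose) and the plate lies flat on the tray's floor: its origin within the tray (120 mm lengthwise, 80 mm across of the tray's centre), 4 to 16 mm above the tray's underside, tilted under 0.12 rad, at rest (((horizontal distance between knob_p_grip and clamp_station below 0.05 m and value of joint knob_p above 2.2 rad) or (horizontal distance between knob_q_grip and clamp_station below 0.05 m and value of joint knob_q above 2.2 rad)) and z of cam_plate in the frame of tray between 0.004 and 0.016 m and x of cam_plate in the frame of tray between -0.12 and 0.12 m and y of cam_plate in the frame of tray between -0.08 and 0.08 m and angle between cam_plate's own z axis and vertical below 0.12 rad and linear speed of cam_plate below 0.02 m/s); the robot touches nothing.
It fails at once if a knob is strained tighter (its bar twisted more than 0.25 rad the tightening way) (value of joint any of twist_p, twist_q below -0.25 rad).
It fails at once if the other knob is turned ((horizontal distance between knob_p_grip and clamp_station above 0.05 m and (value of joint knob_p above 0.25 rad or value of joint twist_p below -0.2 rad)) or (horizontal distance between knob_q_grip and clamp_station above 0.05 m and (value of joint knob_q above 0.25 rad or value of joint twist_q below -0.2 rad))).
It fails at once if the plate is wrenched against the jig, a stud or a knob (over 40 N) (contact force between cam_plate and jig above 40 N or contact force between cam_plate and stud_p above 40 N or contact force between cam_plate and stud_q above 40 N).
It fails at once if a bystander is moved more than 20 mm (distance of any of strip_holder, cam_gear, grille_corner, socket_1, socket_2, screwdriver from where it was at the start of the episode above 0.02 m).
It also fails if it takes over 72 s, if anything falls off the work surface, if the arm or the gripper's body presses on something with over 40 N, if the wrist force passes 120 N, or if a joint passes its speed limit or range.

## Working session

There is one attempt and no reset: what is moved stays moved. The work goes in short steps, Python scripts to look and compute and a shell command to move; the robot and the scene stay as the last step left them, time stands still between calls to the robot, and variables do not carry over. Pictures are saved under pics/ and viewed, about 8 in all and at most 12, crops included, and the job is handed in when it is done.

```bash
mkdir -p pics
python3 - <<'E'
from bench import readout, eyes, r
import cv2,numpy as np
s=readout.observe();print({k:np.round(v,3).tolist() for k,v in s.items()})
print(r.grasp_offset)
for c in ("scene","side"):
    p=eyes.read_camera(c);cv2.imwrite(f"pics/{c}1.png",p["frame"])
    for n in ("clamp_station","jig","knob_p_grip","cam_plate","cam_plate_lug","tray","stud_p","screwdriver","socket_1","cam_gear","grille_corner","strip_holder"):
        print(c,n,[(np.round(d["xyz"],3).tolist(),round(d["score"],2)) for d in eyes.place_of(n,p)[:3]])
    print(np.round(np.linalg.inv(p["view"]),3).tolist(),p["fovy"],p["cx"],p["cy"])
E
```

```text
{'time': 0.0, 'q': [-1.021, 0.359, 0.011, -0.0, -1.224, -0.288], 'joint_vel': [-0.001, -0.001, 0.002, 0.0, -0.0, -0.0], 'joint_efforts': [0.002, -58.332, 29.343, 6.937, -0.006, 0.0], 'position': [0.175, -0.652, 0.23], 'tool_rot': [0.609, 0.793, 0.0, -0.001], 'ft_force': [-0.436, 0.123, -0.948], 'wrist_torque': [0.032, -0.039, -0.027], 'width': 0.085}
0.0187
scene clamp_station [([0.625, -0.138, 0.044], 0.56)]
scene jig [([0.622, -0.062, 0.002], 0.83)]
scene knob_p_grip [([0.623, -0.141, 0.084], 0.52), ([0.622, -0.14, 0.048], 0.29)]
scene cam_plate [([0.624, -0.14, 0.048], 0.96), ([0.418, 0.079, -0.0], 0.56)]
scene cam_plate_lug [([0.648, -0.138, 0.044], 0.75), ([0.546, -0.131, 0.091], 0.74)]
scene tray [([0.51, 0.267, -0.002], 0.97)]
scene stud_p [([0.626, 0.013, 0.046], 0.51), ([0.624, -0.139, 0.045], 0.47)]
scene screwdriver [([0.585, -0.41, 0.002], 0.66), ([0.627, 0.013, 0.043], 0.41)]
scene socket_1 [([0.412, -0.041, -0.001], 0.69), ([0.789, -0.192, 0.002], 0.58), ([0.625, -0.139, 0.049], 0.46)]
scene cam_gear [([0.416, 0.079, 0.001], 0.67)]
scene grille_corner [([0.63, 0.012, 0.
[... 564 characters left out ...]
lug [([0.553, -0.136, 0.086], 0.59), ([0.797, -0.005, -0.004], 0.57)]
side tray [([0.515, 0.266, -0.001], 0.79)]
side stud_p [([0.625, -0.137, 0.044], 0.73), ([0.628, 0.01, 0.046], 0.67)]
side screwdriver [([0.583, -0.413, 0.002], 0.91)]
side socket_1 [([0.791, -0.184, 0.004], 0.79), ([0.408, -0.042, 0.002], 0.61)]
side cam_gear [([0.419, 0.078, 0.003], 0.68)]
side grille_corner [([0.795, -0.005, -0.004], 0.97), ([0.627, -0.134, 0.044], 0.27)]
side strip_holder [([0.735, 0.194, -0.004], 0.77), ([0.629, 0.012, 0.046], 0.73)]
[[0.891, 0.253, -0.377, 0.273], [-0.454, 0.495, -0.741, -0.669], [-0.001, 0.831, 0.556, 0.55], [0.0, 0.0, 0.0, 1.0]] 57.55021939222167 316.285018749574 200.77297537899918
```

View pics/scene1.png

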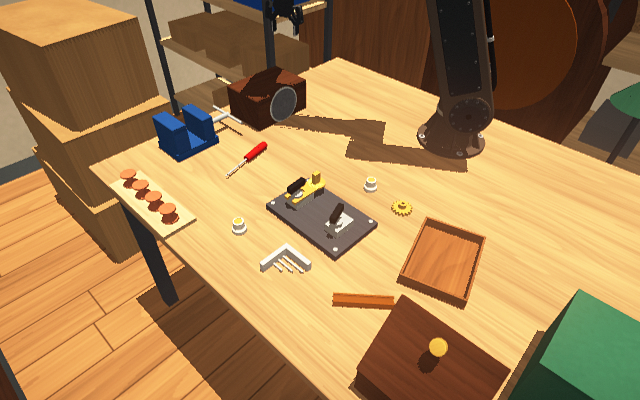

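View pics/side1.png

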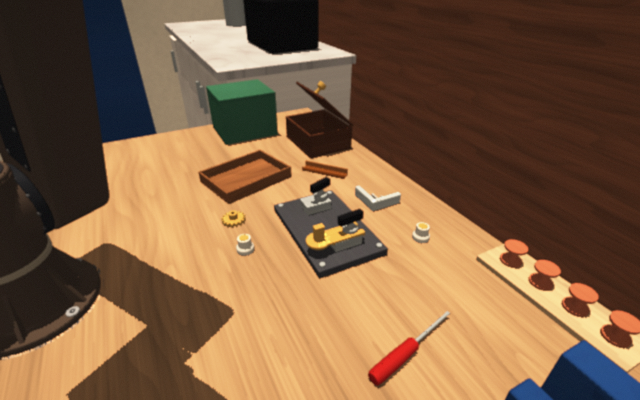

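The scene shows the yellow plate on the jig at about (305,188) with its lug at (316,177), its black clamping knob at (297,185) and the other knob at (336,212). The tray is at (442,260). In the side view the lug is at (319,232), the clamping knob at (350,217). I'll fit the bar and lug poses from depth.

```bash
cat > h.py <<'E'
from bench import readout, eyes, r
import cv2,numpy as np
def cloud(p):
    z=p["z_map"];h,w=z.shape;f=h/2/np.tan(np.radians(p["fovy"]/2))
    v,u=np.mgrid[:h,:w];P=np.stack([(u-p["cx"])*z/f,-(v-p["cy"])*z/f,-z],-1)
    T=np.linalg.inv(p["view"]);return P@T[:3,:3].T+T[:3,3],z>0
def rect(P):
    (c,s,a)=cv2.minAreaRect((P[:,:2]*1000).astype(np.float32));return np.round(c,1),np.round(s,1),round(a,1)
def state():
    s=readout.observe();print({k:np.round(s[k],4).tolist() for k in("time","position","tool_rot","ft_force","wrist_torque","width")},"q6",np.round(s["q"],2))
    return s
E
python3 - <<'E'
from h import *
for c in ("scene","side"):
    p=eyes.read_camera(c);X,m=cloud(p);b=p["frame"].astype(int)
    for nm,ctr,rad,zl in (("knob",(.624,-.138),.036,(.07,.1)),("other",(.627,.012),.036,(.07,.1)),("lug",(.549,-.135),.025,(.07,.1)),("plate",(.57,-.135),.09,(.047,.056))):
        k=m&(np.hypot(X[...,0]-ctr[0],X[...,1]-ctr[1])<rad)&(X[...,2]>zl[0])&(X[...,2]<zl[1])
        dark=b.max(-1)<70
        if nm in("knob","other"):k&=dark
        else:k&=~dark
        P=X[k]
        if len(P)<4:print(c,nm,len(P));continue
        d=P[:,:2]-P[:,:2].mean(0);w,V=np.linalg.eigh(d.T@d);a=np.degrees(np.arctan2(V[1,1],V[0,1]))
        print(c,nm,len(P),"mean",np.round(P.mean(0),4),"zmax",P[:,2].max().round(4),"ax",round(a%180,1),rect(P))
E
```

```text
scene knob 153 mean [ 0.6288 -0.1327  0.0905] zmax 0.0989 ax 1.5 (array([ 626. , -134.5]), array([57.5, 15.4]), 0.6)
scene other 107 mean [0.6337 0.0173 0.0912] zmax 0.099 ax 16.7 (array([629.8,  14.7]), array([60.6, 15.6]), 17.2)
scene lug 62 mean [ 0.5498 -0.1322  0.0815] zmax 0.0881 ax 163.7 (array([ 548.4, -133.1]), array([15. , 23.6]), 79.1)
scene plate 342 mean [ 0.587  -0.1298  0.0511] zmax 0.0556 ax 179.5 (array([ 585.4, -135.9]), array([ 51.8, 131.6]), 87.8)
side knob 260 mean [ 0.6202 -0.143   0.0884] zmax 0.0966 ax 179.5 (array([ 622.7, -139.6]), array([56.1, 17.4]), 0.2)
side other 161 mean [0.625  0.0045 0.0877] zmax 0.0966 ax 14.8 (array([627. ,   7.4]), array([54.9, 12. ]), 16.0)
side lug 111 mean [ 0.5474 -0.1391  0.0811] zmax 0.0879 ax 171.4 (array([ 548.9, -136.9]), array([22.9, 14.5]), 2.5)
side plate 611 mean [ 0.5789 -0.1429  0.0505] zmax 0.0559 ax 175.6 (array([ 586.5, -140. ]), array([ 53. , 129.8]), 84.7)
```

```bash
python3 -m handwheel '[[[0,0,0],10],[[0,0,0],4.5],[[4.7,4.1,0],0],[[4.7,4.1,0],0],[[4.7,4.1,0],0]]' 0.2 30; python3 -m handwheel '[[[4.7,4.1,0],0],[[4.7,4.1,0],0],[[4.7,4.1,0],0],[[4.7,4.1,0],0],[[4.7,4.1,0],0]]'; python3 -m handwheel '[[[4.7,4.1,0],0],[[4.7,4.1,0],0],[[0,0,0],0],[[0,0,0],0]]'
python3 - <<'E'
from h import *
state()
p=eyes.read_camera("wrist");cv2.imwrite("pics/w1.png",p["frame"])
for n in ("clamp_station","knob_p_grip","cam_plate","cam_plate_lug"):
    print(n,[(np.round(d["xyz"],4).tolist(),round(d["score"],2)) for d in eyes.place_of(n,p)[:2]])
X,m=cloud(p);b=p["frame"].astype(int)
for nm,ctr,rad,zl in (("knob",(.624,-.138),.036,(.088,.1)),("lug",(.549,-.135),.025,(.08,.095)),("plate",(.57,-.135),.09,(.047,.056))):
    k=m&(np.hypot(X[...,0]-ctr[0],X[...,1]-ctr[1])<rad)&(X[...,2]>zl[0])&(X[...,2]<zl[1])
    P=X[k]
    if len(P)>4:print(nm,len(P),np.round(P.mean(0),4),P[:,2].max(),rect(P))
E
```

```text
time: 2.02
position: [0.2973, -0.5086, 0.2313]
tool_rot: [0.704, 0.71, -0.0, 0.0]
ft_force: [0.5, -0.1, -0.1]
width: 0.0515
time: 2.65
position: [0.5006, -0.2714, 0.2318]
tool_rot: [0.704, 0.71, 0.0, 0.0]
ft_force: [0.5, -1.5, 0.8]
width: 0.0511
time: 3.15
position: [0.5805, -0.1781, 0.2311]
tool_rot: [0.704, 0.711, -0.0, -0.0]
ft_force: [-0.7, 0.1, 0.0]
width: 0.0512
{'time': 3.15, 'position': [0.5805, -0.1781, 0.2311], 'tool_rot': [0.7037, 0.7105, -0.0002, -0.0002], 'ft_force': [-0.7281, 0.0847, 0.0194], 'wrist_torque': [-0.0225, 0.0496, -0.0279], 'width': 0.0512} q6 [ 0.02  0.25 -0.14  0.   -1.18 -1.58]
clamp_station [([0.6264, -0.0645, -0.0021], 0.31)]
knob_p_grip [([0.6245, -0.1398, 0.0846], 0.86), ([0.6242, -0.1374, 0.0455], 0.37)]
cam_plate [([0.6232, -0.1359, 0.0462], 0.96)]
cam_plate_lug [([0.544, -0.1331, 0.0858], 0.87)]
knob 854 [ 0.6203 -0.1384  0.0946] 0.0974317413981835 (array([ 622. , -138.2]), array([59. , 15.2]), 2.8)
lug 348 [ 0.5461 -0.136   0.0861] 0.08826300277448862 (array([ 546.6, -135.5]), array([14.2, 22. ]), 88.6)
plate 3129 [ 0.5727 -0.1375  0.0507] 0.05595314027393444 (array([ 584.1, -135.5]), array([129.6,  51.2]), 0.1)
```

```bash
python3 -m handwheel '[[[4.0,4.3,0],0],[[0,0,5],0],[[0,0,4],0],[[0,0,0],0],[[0,0,0],0]]'
python3 - <<'E'
from h import *
s=state()
p=eyes.read_camera("wrist");cv2.imwrite("pics/w2.png",p["frame"])
X,m=cloud(p)
for nm,ctr,rad,zl in (("knob",(.624,-.138),.036,(.09,.1)),("lug",(.547,-.135),.025,(.08,.095))):
    k=m&(np.hypot(X[...,0]-ctr[0],X[...,1]-ctr[1])<rad)&(X[...,2]>zl[0])&(X[...,2]<zl[1])
    P=X[k]
    if len(P)>4:print(nm,len(P),np.round(P.mean(0),4),P[:,2].max(),rect(P))
E
```

```text
time: 4.03
position: [0.6241, -0.1388, 0.1432]
tool_rot: [0.704, 0.71, 0.001, 0.001]
ft_force: [-0.0, 0.3, 0.2]
width: 0.0513
{'time': 4.025, 'position': [0.6241, -0.1388, 0.1432], 'tool_rot': [0.7041, 0.7101, 0.0005, 0.0009], 'ft_force': [-0.0248, 0.3084, 0.1623], 'wrist_torque': [-0.0245, -0.0467, 0.0256], 'width': 0.0513} q6 [ 0.09  0.37 -0.19  0.   -1.01 -1.65]
knob 1834 [ 0.6204 -0.1375  0.0948] 0.09691187778133933 (array([ 622.4, -137.5]), array([59.5, 16. ]), 3.0)
lug 770 [ 0.5465 -0.1353  0.0864] 0.08923438538914383 (array([ 546.7, -135.3]), array([14., 22.]), 88.8)
```

View pics/w2.png

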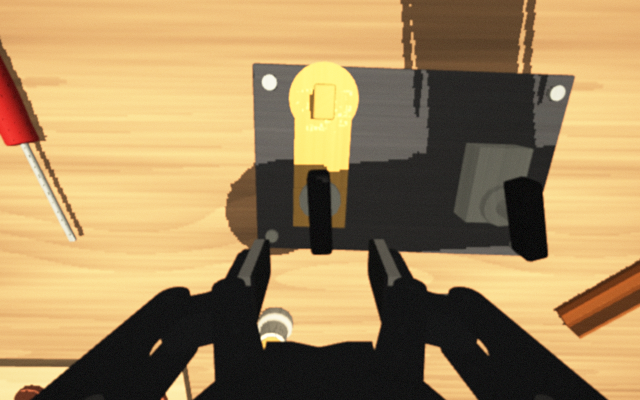

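```bash
python3 -m handwheel '[[[0.1,-0.1,4],-2],[[0,0,3.5],0],[[0,0,0],0],[[0,0,0],0],[[0,0,0],0]]' ; python3 -m handwheel '[[[0,0,0],0],[[0,0,0],0],[[0,0,0],0],[[0,0,0],0],[[0,0,0],0]]' -1 30; python3 -c "
from h import *
state()"
```

```text
time: 4.7
position: [0.6236, -0.1371, 0.0687]
tool_rot: [0.691, 0.722, 0.001, 0.001]
ft_force: [0.9, -0.1, 1.3]
width: 0.051
time: 5.32
position: [0.6226, -0.1378, 0.0672]
tool_rot: [0.691, 0.722, -0.0, 0.001]
ft_force: [-0.8, -5.6, 5.5]
width: 0.0155
{'time': 5.325, 'position': [0.6226, -0.1378, 0.0672], 'tool_rot': [0.6914, 0.7224, -0.0, 0.0006], 'ft_force': [-0.7608, -5.6304, 5.4504], 'wrist_torque': [-1.7839, 0.4044, 0.0031], 'width': 0.0155} q6 [ 0.09  0.44 -0.27  0.   -0.86 -1.62]
```

```bash
f(){ python3 -c "
from h import *
s=state()"; }; python3 -m handwheel '[[[0,0,0],-3],[[0,0,0],0],[[0,0,0],0]]';f; python3 -m handwheel '[[[0,0,0],-3],[[0,0,0],0],[[0,0,0],0]]';f;python3 -m handwheel '[[[0,0,0],3],[[0,0,0],3],[[0,0,0],0],[[0,0,0],0]]';f;python3 -m handwheel '[[[0,0,0],3],[[0,0,0],0],[[0,0,0],0]]';f;python3 -m handwheel '[[[0,0,0],3],[[0,0,0],0],[[0,0,0],0]]';f
```

```text
time: 5.7
position: [0.6225, -0.1379, 0.0671]
tool_rot: [0.672, 0.74, -0.0, 0.001]
ft_force: [0.3, -5.1, 5.4]
width: 0.0153
{'time': 5.7, 'position': [0.6225, -0.1379, 0.0671], 'tool_rot': [0.6724, 0.7402, -0.0001, 0.0006], 'ft_force': [0.3203, -5.1103, 5.3923], 'wrist_torque': [-1.9026, 0.414, -0.0918], 'width': 0.0153} q6 [ 0.09  0.44 -0.27  0.   -0.86 -1.56]
time: 6.08
position: [0.6225, -0.138, 0.0672]
tool_rot: [0.653, 0.757, -0.0, 0.001]
ft_force: [-2.1, -6.0, 5.2]
width: 0.0157
{'time': 6.075, 'position': [0.6225, -0.138, 0.0672], 'tool_rot': [0.6528, 0.7575, -0.0001, 0.0006], 'ft_force': [-2.1266, -5.9855, 5.1934], 'wrist_torque': [-1.9476, 0.4998, -0.1193], 'width': 0.0157} q6 [ 0.09  0.44 -0.27  0.   -0.86 -1.51]
time: 6.58
position: [0.6226, -0.1378, 0.0672]
tool_rot: [0.691, 0.723, -0.0, 0.001]
ft_force: [-1.3, -4.8, 7.0]
width: 0.0154
{'time': 6.575, 'position': [0.6226, -0.1378, 0.0672], 'tool_rot': [0.6914, 0.7225, -0.0001, 0.0007], 'ft_force': [-1.3066, -4.7816, 7.0293], 'wrist_torque': [-1.7194, 0.4353, 0.0822], 'width': 0.0154} q6 [ 0.09  0.44 -0.27  0.   -0.86 -1.62]
time: 6.95
position: [0.6226, -0.1377, 0.0671]
tool_rot: [0.71, 0.704, -0.0, 0.001]
ft_force: [0.1, -5.7, 6.9]
width: 0.0155
{'time': 6.95, 'position': [0.6226, -0.1377, 0.0671], 'tool_rot': [0.7101, 0.7041, -0.0, 0.0006], 'ft_force': [0.0958, -5.7299, 6.935], 'wrist_torque': [-1.693, 0.3745, 0.1188], 'width': 0.0155} q6 [ 0.09  0.44 -0.27  0.   -0.86 -1.67]
time: 7.32
position: [0.6226, -0.1377, 0.0671]
tool_rot: [0.728, 0.685, 0.0, 0.001]
ft_force: [-0.8, -4.6, 5.0]
width: 0.0157
{'time': 7.325, 'position': [0.6226, -0.1377, 0.0671], 'tool_rot': [0.7282, 0.6854, 0.0, 0.0006], 'ft_force': [-0.7541, -4.6444, 4.9848], 'wrist_torque': [-1.6303, 0.3265, 0.1744], 'width': 0.0157} q6 [ 0.09  0.44 -0.27  0.   -0.86 -1.72]
```

```bash
f(){ python3 -c "
from h import *
s=state()" | grep -o "wrist_torque.*width"; }; python3 -m handwheel '[[[0,0,0],3],[[0,0,0],0],[[0,0,0],0]]'>/dev/null;f; python3 -m handwheel '[[[0,0,0],0]]'>/dev/null;f; python3 -m handwheel '[[[0,0,0],0]]'>/dev/null;f
```

```text
wrist_torque': [-1.5022, 0.2912, 0.3104], 'width
wrist_torque': [-1.446, 0.3431, 0.3568], 'width
wrist_torque': [-1.427, 0.3022, 0.3595], 'width
```

Clockwise stiffens to 0.36 Nm (seat), while anticlockwise stayed near 0.12 Nm, so anticlockwise loosens. I'll confirm that over a larger turn.

```bash
f(){ python3 -c "
from h import *
s=state()" | grep -o "ft_force.*width"; }; python3 -m handwheel '[[[0,0,0],-10],[[0,0,-0.03],-10],[[0,0,-0.04],-10],[[0,0,0],0],[[0,0,0],0]]';f; python3 -m handwheel '[[[0,0,-0.04],-10],[[0,0,-0.04],-10],[[0,0,0],0],[[0,0,0],0]]';f
```

```text
time: 8.57
position: [0.6225, -0.1382, 0.0678]
tool_rot: [0.548, 0.836, -0.0, 0.001]
ft_force: [-0.9, -7.4, 6.1]
width: 0.0155
ft_force': [-0.8604, -7.3882, 6.0802], 'wrist_torque': [-2.6006, 0.2041, -0.1025], 'width
time: 9.07
position: [0.6227, -0.1386, 0.0687]
tool_rot: [0.395, 0.919, -0.001, 0.001]
ft_force: [0.4, -8.9, 4.3]
width: 0.0155
ft_force': [0.4275, -8.8784, 4.3082], 'wrist_torque': [-3.3152, -0.056, -0.1272], 'width
```

```bash
f(){ python3 -c "
from h import *
s=state()" | grep -o "ft_force.*width.*"; }; python3 -m handwheel '[[[-0.08,-0.08,0],0],[[0,0,-0.04],-10],[[0,0,-0.04],-10],[[0,0,-0.04],-10],[[0,0,0],0]]';f; python3 -m handwheel '[[[0,0,-0.04],-10],[[0,0,-0.04],-10],[[0,0,-0.04],-10],[[0,0,0],0],[[0,0,0],0]]';f
```

```text
time: 9.7
position: [0.6232, -0.1392, 0.0699]
tool_rot: [0.142, 0.99, -0.0, 0.001]
ft_force: [2.2, -6.9, 3.2]
width: 0.0151
ft_force': [2.2276, -6.8999, 3.2227], 'wrist_torque': [-2.4659, -0.5013, -0.0999], 'width': 0.0151} q6 [ 0.09  0.44 -0.27  0.   -0.86 -0.37]
time: 10.32
position: [0.6239, -0.1393, 0.0711]
tool_rot: [-0.118, 0.993, -0.001, 0.001]
ft_force: [3.1, -7.8, 1.6]
width: 0.0156
ft_force': [3.1277, -7.7502, 1.629], 'wrist_torque': [-2.9597, -1.2017, -0.0883], 'width': 0.0156} q6 [ 0.09  0.44 -0.27  0.   -0.86  0.15]
```

```bash
f(){ python3 -c "
from h import *
s=state()" | grep -o "ft_force.*width.*"; }; python3 -m handwheel '[[[0,0,-0.04],-10],[[0,0,-0.04],-10],[[0,0,-0.04],-10],[[0,0,-0.04],-10],[[0,0,0],0]]';f; python3 -m handwheel '[[[0,0,-0.03],-6],[[0,0,0],0],[[0,0,0],0]]';f;  python3 -m handwheel '[[[0,0,-0.02],-4],[[0,0,0],0],[[0,0,0],0]]';f
```

```text
time: 10.95
position: [0.6247, -0.139, 0.0727]
tool_rot: [-0.451, 0.892, -0.001, 0.002]
ft_force: [6.0, -6.2, -0.7]
width: 0.0156
ft_force': [6.022, -6.1874, -0.7408], 'wrist_torque': [-2.5879, -2.102, -0.1044], 'width': 0.0156} q6 [ 0.09  0.44 -0.26  0.   -0.87  0.85]
time: 11.32
position: [0.6248, -0.1389, 0.0729]
tool_rot: [-0.496, 0.868, -0.002, 0.002]
ft_force: [6.4, -5.3, -1.5]
width: 0.0154
ft_force': [6.4328, -5.3166, -1.5092], 'wrist_torque': [-2.4915, -2.2369, -0.1501], 'width': 0.0154} q6 [ 0.09  0.44 -0.26  0.   -0.87  0.95]
time: 11.7
position: [0.6248, -0.1389, 0.0731]
tool_rot: [-0.526, 0.85, -0.002, 0.002]
ft_force: [6.6, -5.3, -2.2]
width: 0.0154
ft_force': [6.5934, -5.3498, -2.1671], 'wrist_torque': [-2.375, -2.3414, -0.1634], 'width': 0.0154} q6 [ 0.09  0.44 -0.26  0.   -0.87  1.02]
```

```bash
python3 -m handwheel '[[[0,0,0],0],[[0,0,0],0],[[0,0,0],0]]' 0.2; python3 -m handwheel '[[[0,0,-3],0],[[0,0,-6],0],[[0,0,0],-10],[[0,0,0],-10],[[0,0,0],-5]]'; python3 -m handwheel '[[[0,3.8,0],0],[[-0.16,4,0],0],[[0,0,0],0],[[0,0,0],0],[[0,0,0],0]]'
python3 - <<'E'
from h import *
state()
p=eyes.read_camera("wrist");cv2.imwrite("pics/w3.png",p["frame"])
X,m=cloud(p)
def ms(nm,ctr,rad,zl):
    k=m&(np.hypot(X[...,0]-ctr[0],X[...,1]-ctr[1])<rad)&(X[...,2]>zl[0])&(X[...,2]<zl[1])
    P=X[k]
    if len(P)>4:print(nm,len(P),np.round(P.mean(0),4),P[:,2].max(),rect(P))
ms("knob",(.624,-.138),.036,(.09,.11));ms("lug",(.547,-.135),.025,(.08,.095))
for c in("scene","side"):
    p=eyes.read_camera(c);X,m=cloud(p)
    ms(c+" tray rim",(.512,.267),.16,(.028,.042));ms(c+" tray fl",(.512,.267),.1,(.001,.012))
    ms(c+" knob",(.624,-.138),.036,(.093,.11))
E
```

```text
time: 12.08
position: [0.6218, -0.138, 0.0721]
tool_rot: [-0.526, 0.85, 0.0, -0.0]
ft_force: [0.1, -0.2, -0.7]
width: 0.0513
time: 12.7
position: [0.622, -0.138, 0.1624]
tool_rot: [-0.699, 0.715, 0.0, 0.0]
ft_force: [-0.1, -0.3, 0.2]
width: 0.0513
time: 13.32
position: [0.545, -0.1345, 0.1622]
tool_rot: [-0.698, 0.716, -0.0, 0.0]
ft_force: [0.1, -0.1, 0.8]
width: 0.0514
{'time': 13.325, 'position': [0.545, -0.1345, 0.1622], 'tool_rot': [-0.6978, 0.7163, -0.0001, 0.0], 'ft_force': [0.1094, -0.1224, 0.7781], 'wrist_torque': [-0.0079, -0.0056, 0.0238], 'width': 0.0514} q6 [ 0.11  0.23 -0.34  0.   -1.    1.44]
knob 2278 [ 0.6243 -0.1375  0.1004] 0.10299134839429588 (array([ 623.3, -137. ]), array([16. , 59.9]), 60.6)
lug 477 [ 0.5444 -0.1347  0.0831] 0.08556541028203168 (array([ 543.8, -134.9]), array([13.7, 22.3]), 88.0)
scene tray rim 824 [0.5234 0.2742 0.0338] 0.0395224880351116 (array([511.2, 267.7]), array([224.6, 160.1]), 15.3)
scene tray fl 3225 [0.5112 0.2689 0.0063] 0.01166470685074883 (array([504.2, 264.6]), array([182.6, 196.9]), 16.5)
scene knob 131 [ 0.6261 -0.1342  0.0995] 0.10413354244322892 (array([ 624.2, -135.9]), array([21. , 60.5]), 58.8)
side tray rim 551 [0.508  0.2578 0.0321] 0.03651965851900185 (array([513.5, 265.9]), array([221.9, 166.1]), 15.7)
side tray fl 1203 [0.5103 0.2778 0.0056] 0.011981456015170089 (array([522.4, 260.6]), array([182.2, 176.7]), 15.4)
side knob 184 [ 0.6228 -0.1404  0.0987] 0.10200969935448939 (array([ 624.6, -138.3]), array([16.8, 57.9]), 61.1)
```

View pics/w3.png

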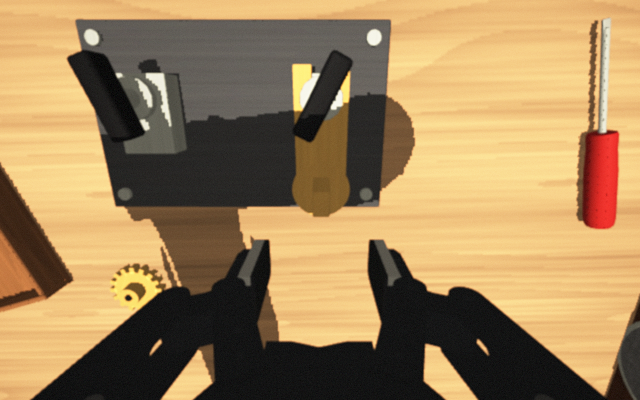

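Wrist view shows the knob turned to about 150° (323,97) and the lug at (321,186), with jaws centred in line. I'll descend on the lug and grip softly first.

```bash
python3 -m handwheel '[[[0,-0.1,5],0],[[0,0,4],0],[[0,0,1.4],0],[[0,0,0],0],[[0,0,0],0]]'; python3 -m handwheel '[[[0,0,0],0],[[0,0,0],0],[[0,0,0],0],[[0,0,0],0],[[0,0,0],0]]' -1 20;  python3 -c "
from h import *
state()"
```

```text
time: 14.1
position: [0.5465, -0.1346, 0.0598]
tool_rot: [-0.698, 0.716, -0.001, 0.001]
ft_force: [0.4, -0.9, 0.2]
width: 0.0512
time: 14.72
position: [0.5457, -0.1347, 0.0592]
tool_rot: [-0.698, 0.716, -0.0, 0.0]
ft_force: [-2.1, -0.2, 8.4]
width: 0.0138
{'time': 14.725, 'position': [0.5457, -0.1347, 0.0592], 'tool_rot': [-0.6979, 0.7162, -0.0005, 0.0003], 'ft_force': [-2.0804, -0.1887, 8.39], 'wrist_torque': [-0.2968, 0.4624, -0.0169], 'width': 0.0138} q6 [ 0.11  0.35 -0.45  0.   -0.77  1.44]
```

```bash
python3 -m handwheel '[[[0,0,0],0],[[0,0,0],0],[[0,0,-0.15],0],[[0,0,-0.15],0],[[0,0,0],0]]' -1 60; python3 -m handwheel '[[[0,0,-0.15],0],[[0,0,0],0],[[0,0,0],0]]';  python3 -c "
from h import *
state()"
```

```text
time: 15.35
position: [0.545, -0.1344, 0.0607]
tool_rot: [-0.698, 0.716, 0.0, -0.0]
ft_force: [2.5, -0.2, -7.0]
width: 0.0126
time: 15.72
position: [0.545, -0.1345, 0.0624]
tool_rot: [-0.698, 0.716, 0.0, -0.0]
ft_force: [4.5, -0.3, -11.6]
width: 0.0129
{'time': 15.725, 'position': [0.545, -0.1345, 0.0624], 'tool_rot': [-0.6977, 0.7163, 0.0003, -0.0002], 'ft_force': [4.4883, -0.2847, -11.5656], 'wrist_torque': [-0.2871, -0.8621, -0.093], 'width': 0.0129} q6 [ 0.11  0.34 -0.45 -0.   -0.78  1.44]
```

Run:
```python
from h import *
ims=[]
for c in("side","scene"):
    p=eyes.read_camera(c);X,m=cloud(p)
    T=p["view"]@np.array([.60,-.137,.06,1]);f=200/np.tan(np.radians(p["fovy"]/2))
    u=int(p["cx"]-f*T[0]/T[2]);v=int(p["cy"]+f*T[1]/T[2])
    ims.append(cv2.resize(p["frame"][v-37:v+38,u-50:u+50],(800,600)[:1]+(600,),interpolation=cv2.INTER_CUBIC)[:,:] )
    k=m&(abs(X[...,1]+.137)<.03)&(X[...,0]>.51)&(X[...,0]<.66)&(X[...,2]>.045)&(X[...,2]<.066)&(p["frame"][...,0]<90)&(p["frame"][...,2]>110)
    P=X[k];A=np.c_[P[:,:2]-[.58,-.137],np.ones(len(P))];w=np.linalg.lstsq(A,P[:,2],rcond=None)[0];print(c,len(P),w,np.std(A@w-P[:,2]))
cv2.imwrite("pics/c1.png",cv2.resize(np.vstack(ims),(400*1,600)) if 0 else cv2.resize(np.hstack(ims),(800,300)))
state()
```

```text
side 559 [0.0715527  0.03030931 0.05247657] 0.001658879553103255
scene 302 [ 0.04042523 -0.04745115  0.0540043 ] 0.003031482747480533
{'time': 15.825, 'position': [0.5449, -0.1346, 0.0626], 'tool_rot': [-0.6978, 0.7163, 0.0003, -0.0003], 'ft_force': [2.4009, -1.5544, -8.3556], 'wrist_torque': [-0.2524, -0.5354, -0.0724], 'width': 0.0126} q6 [ 0.11  0.34 -0.45 -0.   -0.78  1.44]
```

View pics/c1.png

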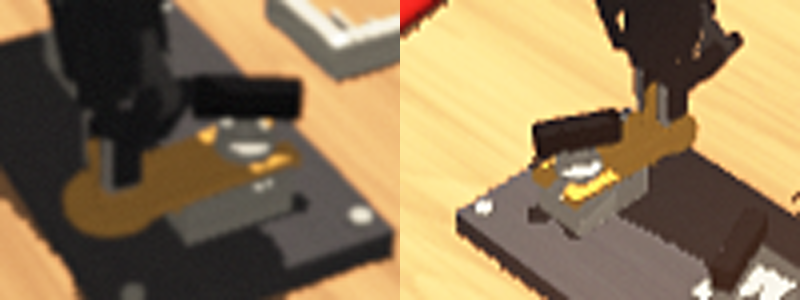

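```bash
python3 -m handwheel '[[[0,-0.08,0],0],[[0,0,0],0],[[0,0,0],0]]';  python3 -c "
from h import *
state()" | grep -o "ft_force.*width";  python3 -m handwheel '[[[0,-0.07,0],0],[[0,0,0],0],[[0,0,0],0]]';  python3 -c "
from h import *
state()" | grep -o "ft_force.*width"
```

```text
time: 16.2
position: [0.5451, -0.1346, 0.0626]
tool_rot: [-0.698, 0.716, 0.001, -0.001]
ft_force: [-1.4, 0.2, -8.0]
width: 0.0127
ft_force': [-1.3706, 0.2495, -7.9755], 'wrist_torque': [-0.0218, 1.037, -0.0403], 'width
time: 16.58
position: [0.5462, -0.1346, 0.0626]
tool_rot: [-0.698, 0.716, 0.0, -0.0]
ft_force: [-2.7, 0.1, -8.0]
width: 0.0127
ft_force': [-2.7232, 0.1294, -7.9763], 'wrist_torque': [0.0327, 1.739, -0.0369], 'width
```

The plate had tipped nose-down on its own: its centre of mass is ahead of the pedestal edge, and the lug readings dropped 3 mm to match. The rear is therefore up under the flange. A softer grip and a further lift at the lug will let it pivot level.

```bash
f(){ python3 -c "
from h import *
state()" | grep -o "ft_force.*width"; }; python3 -m handwheel '[[[0,0.07,0],0],[[0,0,0],0],[[0,0,-0.1],0],[[0,0,0],0]]' -1 30; f;  python3 -m handwheel '[[[0,0,-0.1],0],[[0,0,0],0],[[0,0,0],0]]'; f;  python3 -m handwheel '[[[0,0,-0.1],0],[[0,0,0],0],[[0,0,0],0]]'; f
```

```text
time: 17.08
position: [0.5465, -0.1346, 0.064]
tool_rot: [-0.698, 0.716, -0.0, 0.0]
ft_force: [0.2, -1.3, -8.8]
width: 0.013
ft_force': [0.2161, -1.2965, -8.8202], 'wrist_torque': [-0.325, 0.761, -0.0555], 'width
time: 17.45
position: [0.5468, -0.1346, 0.0651]
tool_rot: [-0.698, 0.716, -0.0, 0.0]
ft_force: [2.4, -1.7, -8.5]
width: 0.0127
ft_force': [2.3993, -1.6999, -8.5415], 'wrist_torque': [-0.3429, -0.0609, -0.039], 'width
time: 17.82
position: [0.5468, -0.1345, 0.066]
tool_rot: [-0.698, 0.716, -0.0, 0.001]
ft_force: [4.8, -1.0, -10.0]
width: 0.0128
ft_force': [4.7811, -0.9644, -10.0397], 'wrist_torque': [-0.3932, -1.0774, -0.0832], 'width
```

```bash
cat > lv.py <<'E'
from h import *
def level(cx=.6235,cy=-.1375,yaw=-1.7,cams=("side","scene","wrist"),save=None):
    c,s=np.cos(np.radians(yaw)),np.sin(np.radians(yaw))
    for cam in cams:
        p=eyes.read_camera(cam);X,m=cloud(p);b=p["frame"].astype(int)
        if save:cv2.imwrite(f"pics/{save}_{cam}.png",p["frame"])
        lx=(X[...,0]-cx)*c+(X[...,1]-cy)*s;ly=-(X[...,0]-cx)*s+(X[...,1]-cy)*c
        br=m&(b[...,2]-b[...,0]>50)
        o=[]
        for a in range(-100,30,10):
            k=br&(lx>a/1e3)&(lx<(a+10)/1e3)&(abs(ly)<.018)&(X[...,2]>.04)&(X[...,2]<.075)
            o.append((a+5,int(k.sum()),round(float(np.median(X[...,2][k]))*1e3,1)) if k.sum()>3 else None)
        print(cam,[x for x in o if x])
if __name__=="__main__":level();state()
E
python3 lv.py
```

```text
side [(-95, 59, 52.6), (-85, 65, 53.8), (-75, 26, 53.9), (-65, 29, 54.1), (-55, 34, 54.0), (-45, 51, 54.7), (-35, 50, 55.4), (-25, 48, 55.3), (-15, 37, 56.0), (-5, 11, 56.3), (5, 6, 57.0), (15, 13, 57.3), (25, 9, 57.2)]
scene [(-95, 9, 53.6), (-85, 12, 54.4), (-75, 13, 54.8), (-65, 51, 56.1), (-55, 24, 54.9), (-45, 14, 56.1), (-35, 18, 56.0), (-25, 21, 56.1), (-15, 7, 58.2), (-5, 5, 59.0), (5, 13, 57.3), (15, 22, 57.4), (25, 24, 55.8)]
wrist [(-75, 328, 53.9), (-65, 1375, 54.5), (-55, 1106, 54.6), (-45, 1176, 54.9), (-35, 855, 55.3), (-25, 686, 55.7), (-15, 364, 56.0), (-5, 98, 56.4), (5, 129, 57.1), (15, 375, 57.3), (25, 188, 57.5)]
{'time': 17.975, 'position': [0.5468, -0.1346, 0.066], 'tool_rot': [-0.6979, 0.7162, -0.0005, 0.0004], 'ft_force': [5.297, -1.0365, -11.1402], 'wrist_torque': [-0.3995, -1.1879, -0.0723], 'width': 0.0128} q6 [ 0.11  0.34 -0.44  0.   -0.79  1.44]
```

```bash
f(){ python3 -c "
from h import *
state()" | grep -o "ft_force.*width"; }; python3 -m handwheel '[[[0,0,0.1],0],[[0,0,0],0],[[0,0,0],0]]' -1 50; f;  python3 -m handwheel '[[[0,0.4,0],0],[[0,0.5,0],0],[[0,0,0],0]]'; f; python3 lv.py
```

```text
time: 18.35
position: [0.5463, -0.1346, 0.0652]
tool_rot: [-0.698, 0.716, -0.0, 0.0]
ft_force: [1.8, -1.2, -4.8]
width: 0.0127
ft_force': [1.8165, -1.1822, -4.7584], 'wrist_torque': [-0.0829, -0.5716, -0.0303], 'width
time: 18.73
position: [0.5359, -0.1344, 0.0648]
tool_rot: [-0.698, 0.716, 0.0, -0.0]
ft_force: [-0.5, 0.6, -3.3]
width: 0.0127
ft_force': [-0.4561, 0.5947, -3.3312], 'wrist_torque': [0.189, 0.4325, 0.0806], 'width
side [(-95, 63, 52.7), (-85, 27, 52.7), (-75, 25, 52.7), (-65, 41, 53.5), (-55, 52, 53.5), (-45, 50, 54.1), (-35, 53, 54.2), (-25, 49, 54.8), (-15, 32, 55.5), (-5, 12, 55.9), (5, 5, 55.5), (15, 5, 56.3)]
scene [(-95, 9, 52.6), (-85, 14, 53.8), (-75, 47, 56.4), (-65, 29, 54.6), (-55, 22, 55.0), (-45, 18, 55.2), (-35, 20, 55.3), (-25, 16, 55.7), (-15, 11, 56.5), (5, 7, 57.3), (15, 19, 55.0)]
wrist [(-95, 4, 51.5), (-85, 370, 52.7), (-75, 1437, 53.4), (-65, 1122, 53.4), (-55, 1185, 53.9), (-45, 1279, 54.3), (-35, 1094, 54.7), (-25, 836, 55.1), (-15, 387, 55.6), (-5, 101, 56.1), (5, 155, 57.0), (15, 114, 56.7)]
{'time': 18.875, 'position': [0.5362, -0.1344, 0.0647], 'tool_rot': [-0.6977, 0.7164, 0.0005, -0.0005], 'ft_force': [-0.9071, 0.0683, -5.1563], 'wrist_torque': [0.0509, 0.5523, 0.0126], 'width': 0.0128} q6 [ 0.11  0.33 -0.47 -0.   -0.78  1.44]
```

```bash
f(){ python3 -c "
from h import *
state()" | grep -o "ft_force.*width"; }; python3 -m handwheel '[[[0,0.7,0],0],[[0,0.7,0],0],[[0,0.7,0],0],[[0,0,0],0]]'; f;  python3 -m handwheel '[[[0,1,0],0],[[0,1,0],0],[[0,1,0],0],[[0,0,0],0]]'; f; python3 -m handwheel '[[[0,0,-1],0],[[0,0,-2],0],[[0,0,-4],0],[[0,0,-4],0],[[0,0,0],0]]';f
```

```text
time: 19.38
position: [0.5147, -0.1338, 0.0648]
tool_rot: [-0.698, 0.716, 0.001, -0.0]
ft_force: [-0.2, 1.3, -4.4]
width: 0.0129
ft_force': [-0.2482, 1.2769, -4.374], 'wrist_torque': [0.2037, 0.6871, 0.0484], 'width
time: 19.88
position: [0.4851, -0.1331, 0.0651]
tool_rot: [-0.698, 0.716, 0.0, 0.0]
ft_force: [0.2, -0.1, -2.8]
width: 0.0125
ft_force': [0.1575, -0.1053, -2.8119], 'wrist_torque': [-0.0055, 0.0531, -0.0133], 'width
time: 20.5
position: [0.4887, -0.1331, 0.1789]
tool_rot: [-0.698, 0.716, -0.003, 0.003]
ft_force: [0.3, 0.9, -1.8]
width: 0.0127
ft_force': [0.2803, 0.8735, -1.8306], 'wrist_torque': [0.0539, 0.0339, 0.0445], 'width
```

```bash
python3 -m handwheel '[[[0,0,0],-9],[[0,0,0],-8.2],[[-2.0,-0.5,0],0],[[-4,-1,0],0],[[-4,-1,0],0]]';python3 -m handwheel '[[[-4,-1,0],0],[[-4,-1,0],0],[[-4,-1,0],0],[[-4,-1,0],0],[[-4,-1,0],0]]'; python3 -m handwheel '[[[-4,-1,0],0],[[-3,-0.7,0],0],[[-0.9,-0.2,0],0],[[0,0,0],0],[[0,0,0],0]]'
python3 - <<'E'
from h import *
state()
for c in("wrist","side"):
    p=eyes.read_camera(c);cv2.imwrite(f"pics/t_{c}.png",p["frame"]);X,m=cloud(p);b=p["frame"].astype(int)
    k=m&(abs(X[...,0]-.5)<.13)&(abs(X[...,1]-.26)<.12)&(X[...,2]>.13)&(X[...,2]<.19)&(b[...,2]-b[...,0]>40)
    P=X[k];print(c,rect(P));A=np.c_[P[:,:2]-[.4763,.2571],np.ones(len(P))];print(np.linalg.lstsq(A,P[:,2],rcond=None)[0])
E
```

```text
time: 21.12
position: [0.4827, -0.0292, 0.1744]
tool_rot: [0.797, -0.604, -0.0, 0.0]
ft_force: [0.8, 0.4, -2.9]
width: 0.0127
time: 21.75
position: [0.4767, 0.1774, 0.1744]
tool_rot: [0.797, -0.604, -0.0, 0.0]
ft_force: [1.1, -0.3, -1.3]
width: 0.013
time: 22.38
position: [0.4738, 0.2563, 0.1746]
tool_rot: [0.797, -0.604, -0.0, 0.0]
ft_force: [0.3, -0.1, -2.0]
width: 0.0129
{'time': 22.375, 'position': [0.4738, 0.2563, 0.1746], 'tool_rot': [0.7969, -0.6042, -0.0001, 0.0004], 'ft_force': [0.2857, -0.0976, -2.0422], 'wrist_torque': [-0.0329, 0.0381, 0.0343], 'width': 0.0129} q6 [ 0.86  0.18 -0.37 -0.   -1.02  0.98]
wrist (array([517.7, 270.9]), array([111.7,  51.5]), 16.6)
[0.01725696 0.00457533 0.16450725]
side (array([511.4, 263.8]), array([131.6,  53.7]), 14.6)
[-0.01578545  0.08086652  0.16434064]
```

View pics/t_wrist.png

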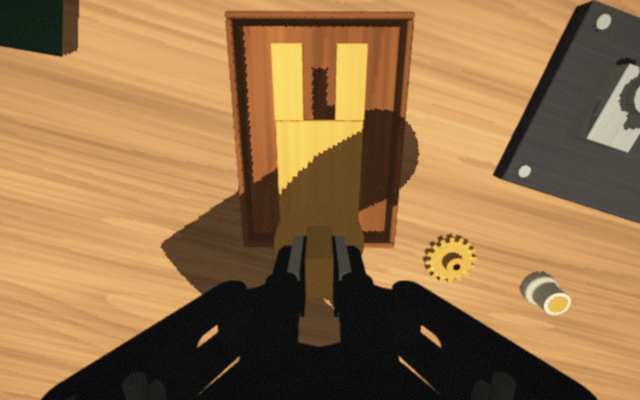

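Wrist view shows the plate aligned over the tray (tray spans 228–413 px in columns, plate 272–367 centred in it). Next I lower it, slowly at the end.

```bash
python3 -m handwheel '[[[0,0,4],0],[[0,0,5],0],[[0,0,3.5],0],[[0,0,0.8],0],[[0,0,0],0]]'; python3 -m handwheel '[[[0,0,0.4],0],[[0,0,0.3],0],[[0,0,0],0]]'; python3 -m handwheel '[[[0,0,0.3],0],[[0,0,0],0],[[0,0,0],0]]'; python3 -m handwheel '[[[0,0,0.15],0],[[0,0,0],0],[[0,0,0],0]]'
```

```text
time: 23.1
position: [0.4745, 0.2572, 0.0423]
tool_rot: [0.797, -0.604, 0.0, -0.0]
ft_force: [-0.7, 0.8, -1.9]
width: 0.0128
time: 23.48
position: [0.4741, 0.2574, 0.0352]
tool_rot: [0.797, -0.604, 0.0, -0.0]
ft_force: [-0.5, -0.3, -2.4]
width: 0.0123
time: 23.85
position: [0.474, 0.2573, 0.0318]
tool_rot: [0.797, -0.604, -0.0, 0.0]
ft_force: [0.1, 0.5, -2.0]
width: 0.0126
time: 24.22
position: [0.474, 0.2573, 0.0303]
tool_rot: [0.797, -0.604, 0.0, 0.0]
ft_force: [-0.2, -1.0, -2.3]
width: 0.013
```

```bash
python3 -m handwheel '[[[0,0,0.2],0],[[0,0,0],0],[[0,0,0],0]]'; python3 -m handwheel '[[[0,0,0.15],0],[[0,0,0],0],[[0,0,0],0]]'; python3 -m handwheel '[[[0,0,0.1],0],[[0,0,0],0],[[0,0,0],0]]'
```

```text
time: 24.6
position: [0.474, 0.2572, 0.0283]
tool_rot: [0.797, -0.604, -0.0, 0.0]
ft_force: [-0.1, 0.2, -2.1]
width: 0.0126
time: 24.98
position: [0.474, 0.2573, 0.0268]
tool_rot: [0.797, -0.604, 0.0, 0.0]
ft_force: [-0.1, -1.0, -1.7]
width: 0.0131
time: 25.35
position: [0.474, 0.2573, 0.0258]
tool_rot: [0.797, -0.604, -0.0, 0.0]
ft_force: [-0.6, 0.9, -2.0]
width: 0.0127
```

```bash
python3 -m handwheel '[[[0,0,0.1],0],[[0,0,0],0],[[0,0,0],0]]'; python3 -m handwheel '[[[0,0,0.1],0],[[0,0,0],0],[[0,0,0],0]]'
```

```text
time: 25.72
position: [0.474, 0.2573, 0.0256]
tool_rot: [0.797, -0.604, 0.0, -0.0]
ft_force: [-3.6, -1.1, 7.1]
width: 0.0127
time: 26.1
position: [0.4739, 0.2573, 0.0254]
tool_rot: [0.797, -0.604, 0.0, -0.0]
ft_force: [-7.4, -1.1, 16.8]
width: 0.0127
```

Contact at TCP 0.0256. I'll back off slightly, release and retreat.

```bash
python3 -m handwheel '[[[0,0,-0.15],0],[[0,0,0],0]]'; python3 -m handwheel '[[[0,0,0],0],[[0,0,0],0],[[0,0,0],0],[[0,0,0],0]]' 0.1; python3 -m handwheel '[[[0,0,-2],0],[[0,0,-4],0],[[0,0,-5],0],[[0,0,-5],0],[[0,0,0],0]]'; python3 -m handwheel '[[[0,0,0],0],[[0,0,0],0],[[0,0,0],0],[[0,0,0],0]]';python3 - <<'E'
from h import *
state()
for c in("wrist","side","scene"):
    p=eyes.read_camera(c);cv2.imwrite(f"pics/f_{c}.png",p["frame"]);X,m=cloud(p);b=p["frame"].astype(int)
    y=m&(b[...,2]-b[...,0]>60)&(b[...,1]*1.0>b[...,2]*.6)&(abs(X[...,0]-.51)<.11)&(abs(X[...,1]-.265)<.08)&(X[...,2]>.009)&(X[...,2]<.03)
    P=X[y]
    if len(P)>20:
        A=np.c_[P[:,:2]-[.51,.265],np.ones(len(P))];print(c,len(P),np.linalg.lstsq(A,P[:,2],rcond=None)[0].round(4),rect(P))
    print([(np.round(d["xyz"],3).tolist(),round(d["score"],2)) for d in eyes.place_of("cam_plate",p)[:2]])
    k=m&(np.hypot(X[...,0]-.624,X[...,1]+.138)<.036)&(X[...,2]>.093)&(X[...,2]<.11)
    if k.sum()>20:print("knob",rect(X[k]))
E
```

```text
time: 26.35
position: [0.4741, 0.2574, 0.0256]
tool_rot: [0.797, -0.604, 0.0, -0.0]
ft_force: [-2.8, -0.1, 5.2]
width: 0.0126
time: 26.85
position: [0.474, 0.2573, 0.0252]
tool_rot: [0.797, -0.604, 0.0, 0.0]
ft_force: [0.4, -0.1, -0.0]
width: 0.0471
time: 27.48
position: [0.4759, 0.2589, 0.1897]
tool_rot: [0.797, -0.604, 0.001, -0.004]
ft_force: [-0.6, 0.4, -0.9]
width: 0.0469
time: 27.98
position: [0.4739, 0.2571, 0.1846]
tool_rot: [0.797, -0.604, -0.0, 0.001]
ft_force: [0.3, -1.2, -0.0]
width: 0.047
{'time': 27.975, 'position': [0.4739, 0.2571, 0.1846], 'tool_rot': [0.7971, -0.6039, -0.0, 0.0006], 'ft_force': [0.2953, -1.205, -0.0412], 'wrist_torque': [-0.0234, 0.0303, -0.0503], 'width': 0.047} q6 [ 0.86  0.17 -0.35 -0.   -1.04  0.98]
wrist 4365 [0.0269 0.0117 0.015 ] (array([529.8, 248. ]), array([158.2,  97.8]), 13.6)
[([0.547, 0.281, 0.008], 0.77)]
side 370 [-0.0222  0.0264  0.0148] (array([512., 266.]), array([130.6,  54.8]), 14.3)
[([0.547, 0.276, 0.009], 0.71)]
knob (array([ 624. , -139.1]), array([18.8, 57.5]), 58.5)
scene 676 [-0.0147 -0.0153  0.0153] (array([503. , 267.7]), array([194.2, 126.6]), 10.6)
[([0.551, 0.276, 0.009], 0.69)]
knob (array([ 624.8, -134.9]), array([20.4, 60.4]), 57.0)
```

View pics/f_scene.png

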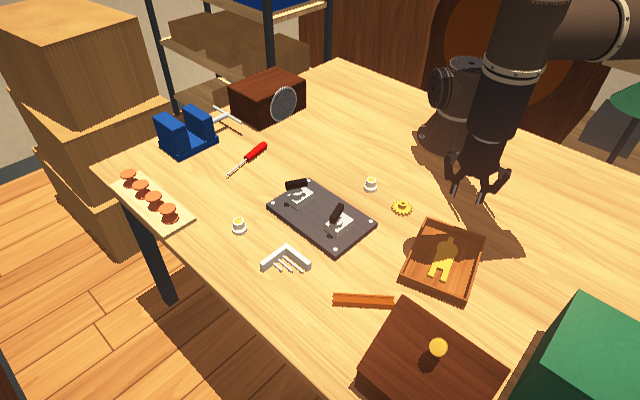

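The plate lies flat in the tray at about (442,258), the gripper is clear, and the bystanders are where they were. Handing in.

```bash
python3 -c "
from bench import sign_off
print(sign_off())"
```

```text
the job is handed in; nothing more can be done
None
```

The plate is out of the jig and flat in the tray, and I handed the job in at about 28 s of the 72 s allowed. `sign_off` gives no verdict, so success rests on my own checks.

- **Knob:** Turning clockwise stiffened to 0.36 Nm, about 0.12 rad of twist against the 0.25 limit. Turning anticlockwise stayed near 0.12 Nm, so it has a right-hand thread. I backed it off to about 2.6 rad, and the last pictures still show it turned back by about that much.
- **Plate:** Once loose, the plate tipped nose-down by itself, and my first lift pulled with about 12 N at the wrist. I softened the grip, let it pivot nearly level under the flange, drew it about 60 mm and lifted it free.
- **Last checks:** All three cameras put the plate's origin about 37 mm from the tray's centre and 8 to 9 mm above its underside. The fitted tilt is about 0.03 rad. The gripper was about 18 cm up and touching nothing.
- **Bystanders:** The final picture shows them and the other knob where they were at the start. I judged this by eye and did not measure it.
- **Disagreements:** Some of the final outline fits from the wrist and scene cameras picked up tray wood and came out too large. I relied on the side camera's fit (131 x 55 mm at 14.3°, matching the plate) and the networks' positions, which agree with each other.

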